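# Swing the vial carrier round its post into the other bay

### The arm

A 6-joint arm with a two-finger parallel gripper is mounted at the origin on a cart in front of the work surface, level with it; the furniture and walls round the work are solid. World frame = base frame: x ahead of the robot, y to its left, z up, the work surface at z = 0. Lengths are in m, angles in rad, forces in N, time in s.
With the tool pointing down it reaches from about 0.35 to 0.775 m from the base axis. Payload 7.3 kg.
Tool frame: the origin (TCP) lies midway between the tips of the shut fingers; the grasp point (between the pads) lies 19 mm behind it; z points along the fingers, y is the line along which they close (so a half turn about z gives the same grasp; the last joint's range is limited). The gripper opens to 92 mm and grips with 3 to 60 N. Pads are 19 mm wide; open, the fingers measure 130 mm over their backs; the gripper's body (75 mm by 190 mm) begins 47 mm behind the grasp point.
Start: joints at [-1.482, 0.342, 1.524, -0, 1.275, -0.146], TCP at [0.122, -0.511, 0.227] pointing down, gripper open.
Joint ranges: [-2.53, 2.53], [-0.77, 2.02], [0.04, 2.7], [-1, 4.14], [0.28, 2.66], [-3.11, 3.11]. Speed limits (rad/s): [2.57, 2.57, 3.14, 3.14, 3.14, 3.14].

### API

Orientations are given as [roll, pitch, yaw] about the fixed x, y, z axes, in that order (R = Rz(yaw) Ry(pitch) Rx(roll)).
In Python, from cell import monitor, vision, workorder gives the robot as it stands.
- The arm moves only by the tool move_arm, never from a script. Its argument "rows" is a list of rows, each a list of 5 numbers: the shift along the world's x, y, z in mm, then the turn about the world's z in rad, then the closure, from -1 (fully open) to 1 (shut). A call has 1 to 12 rows; each row shifts and turns the commanded pose from where the row before left it; what a row does not reach is not made up. A row lasts 1/10 s, in which the tool goes at most 50 mm and 8.59 degrees, less where a joint would pass 70% of its speed; a pose out of reach is approached as far as the arm can. A call is refused whole if a number of a shift passes 50 or a number of a turn 0.15, either way. A call with a gripper value outside its range is refused whole. The fingers move at their own pace and stop on an object; "newtons" is the grip in N (left out, the last holds). Time passes only in rows, so rows that do not move let the fingers close. It gives the time, the measured TCP pose, the force, the opening and the grip force at its end, in the units of the state.
- monitor.observe(): the state, without advancing time (a new reading comes with each control period).
- vision.read_camera(name): name is "scene" or "top" or "wrist"; returns the picture (384x512x3 uint8, red, green, blue); there is no depth.
- vision.get_calibration(name): a dict with "K" (3x3 intrinsics, pixels), "T" (4x4, takes a point from camera to world coordinates); the wrist camera has in their place "mount" (4x4, takes a point from camera to tool coordinates, whose origin is the TCP and whose axes are the flange's). Camera axes: x right, y up, looking along -z (the intrinsics and any distortion apply to the point x, -y, -z); pixel columns grow to the right and rows downward; lengths in m; the calibration is good to about 2 mm. A picture is of the moment at which its call begins: read the wrist's pose just before it. get_calibration takes no time and is no camera call.
- workorder.hand_in(): hands the job in; it is judged then, once.
The state is a dict: "time": time; "qpos": joint angles; "qvel": joint speeds; "joint_efforts": joint torques, N m; "tool_pos": TCP position; "tool_rot": TCP orientation; "contact_force": force on the tool from outside, world axes, zero at the start; "torque": the same for the moment, N m; "opening": finger opening in m; "grip_force": force on a finger pad.
Only numpy, scipy, OpenCV 4.12 (cv2) and the standard library are available. Lean on these libraries where they do the work, as an engineer would, in place of code of your own. Each camera call takes 0.05 s, during which the arm holds its last target. There are 200 camera calls.

### The job

Swing the vial carrier a quarter turn round the docking frame's post, from the right-hand bay into the left-hand bay, until it lies flush along the frame's long bar, its notched corner staying on the post and the carrier flat on the worktop all the way. It comes out only by its pull pin, which ends up under the roof, so let go on the way and push it home on its outer side; keep the three vials standing in their wells and leave the other things alone.

Things in the scene. Friction and masses are not known exactly. Their poses are not given: they have to be found in the camera images.
- fixture: Bare aluminium docking frame fixed to the worktop. Origin: axis of its upright steel pivot post (18 mm diameter, 58 tall) at worktop height; x points away from the robot, y to the left along the frame (turned 3 to 23 degrees to the left). Two bays, right and left of the post, open to the far (+x) side, the long bar on the robot's side.
- right_wall (a point): Far top corner of the frame's right end wall. In the fixture's frame, mm: this point x +105, y -96; right end wall x -30 to +105, y -102 to -90, z 0 to 40; long bar x -30 to -16, y -102 to +152, z 0 to 40, whose straight face x = -16 is the stop for the turned carrier. The wall stands 5 mm from the carrier at the start: no fingers fit between.
- roof (a point): Centre of the top of the small flat roof on the frame's left end wall. In the fixture's frame, mm: this point x 47.5, y 121; roof x 20 to 75, y 90 to 152, z 52 to 58; left end wall x -30 to +75, y 142 to 152, z 0 to 58. Carrier and pull pin pass under the roof; fingers holding the pin do not.
- carrier: Grey plastic vial carrier, a loose block about 0.6 kg, too wide to grasp; slides on the worktop. Origin: underside, centre of its corner notch, on the post's axis when the corner sits on the post. Own frame, mm: block x -15 to +105, y -85 to +15, z 0 to 40. Axes are the fixture's at the start; the turn is 90 degrees counter-clockwise from above about the post.
- notch (a point): Inner corner of the carrier's notch, at its top, at own (10, -10) mm. The block's corner x < 10, y > -10 is cut out but for a lip (x -4 to 10, y 10 to 13.5) that hooks the post in the notch (1 mm play): the carrier turns on the post and bears on it when pushed along its own -x, +y or -y, but comes off along +x. After the turn the carrier's side y = +15 lies on the long bar.
- push_side (a point): Point of the carrier's outer side to push: own x +90, y -85 mm, 20 mm up. At the start this side faces the right end wall 5 mm away and cannot be reached; in the end it faces away from the robot. Carry the push along the arc round the post: a long straight push rubs along this side and may jam.
- pull_pin (a point): Steel pull pin of the carrier: round, upright, 14 mm diameter, from 3 to 46 mm above the worktop, standing 20 mm off the carrier's side x = +105; this point on its axis is at own (125, -50, 30) mm. A bracket 14 mm wide, 3 to 13 mm above the worktop, joins it to the block: grip above 15 mm. In the end it stands under the roof.
- vial_0: White-capped glass vial, 24 mm diameter, 48 mm tall, loose, standing in the carrier's left well (at carrier-frame x +57.5, y -5 mm, wells 27 mm wide, 22 deep; vial foot 18 mm, top 66 mm above the worktop). Origin at the centre of its underside, z up along the vial.
- vial_1: Black-capped glass vial, 24 mm diameter, 48 mm tall, loose, standing in the carrier's middle well (at carrier-frame x +57.5, y -37 mm, wells 27 mm wide, 22 deep; vial foot 18 mm, top 66 mm above the worktop). Origin at the centre of its underside, z up along the vial.
- vial_2: White-capped glass vial, 24 mm diameter, 48 mm tall, loose, standing in the carrier's right well (at carrier-frame x +57.5, y -69 mm, wells 27 mm wide, 22 deep; vial foot 18 mm, top 66 mm above the worktop). Origin at the centre of its underside, z up along the vial.
- bung: Red rubber bung, 33 mm diameter, 28 mm tall. Bystander, loose; origin at the centre of its underside. Must stay where it stands.
- white_cap: White ribbed screw cap, 42 mm diameter, 16 mm tall. Bystander, loose; origin at the centre of its underside. Must stay where it stands.
- small_beaker: Small glass beaker, 55 mm diameter, 66 mm tall. Bystander, loose; origin at the centre of its underside. Must stay where it stands.
- corkring: Cork ring, 90 mm diameter, 29 mm tall. Bystander, loose; origin at the centre of its underside. Must stay where it stands.
Things that resemble listed ones, but are neither listed nor needed, are in the scene too. What is shaped like the vial_1 but green, orange or yellow is not meant.

How it is judged:
By the outcome, as a careful person would: the job done as asked, in the order asked, and still so for the second after the job is handed in, with the robot touching nothing.
It also fails if it takes over 48 s, if anything falls off the work surface, if the arm or the gripper's body presses on something with over 40 N, if the wrist force passes 120 N, or if a joint passes its speed limit or range.

## Working session

There is one attempt and no reset: what is moved stays moved. The work goes in short steps, Python scripts to look and compute and a tool call to move; the robot and the scene stay as the last step left them, time stands still between calls to the robot, and variables do not carry over. Pictures are saved under pics/ and viewed, at most 10 in all, crops included, and the job is handed in when it is done.

Besides the shell and the picture viewer there is one more tool, called after "Request:" in YAML: its name, and indented under it one key for each argument. move_arm: Moves the arm, as the interface text tells. Its arguments: {"type":"object","properties":{"rows":{"type":"array","items":{"type":"array","items":{"type":"number"}}},"newtons":{"type":"number"}},"required":["rows"]}

```bash
mkdir -p pics; python3 - <<'E'
from cell import monitor, vision, workorder
import cv2
s=monitor.observe(); print(s)
for n in ("top","scene"):
    im=vision.read_camera(n); c=vision.get_calibration(n); print(n,c)
    cv2.imwrite(f"pics/{n}0.png",cv2.resize(im[:,:,::-1],(800,600),interpolation=cv2.INTER_CUBIC)); cv2.imwrite(f"{n}0_raw.png",im[:,:,::-1])
print(vision.get_calibration("wrist"))
E
```

```text
{'time': 0.0, 'qpos': array([-1.48198571e+00,  3.42713982e-01,  1.52500042e+00,  1.08724425e-05,
        1.27538406e+00, -1.46002231e-01]), 'qvel': array([ 9.96441949e-04,  4.20174003e-04,  9.55965908e-04,  2.94199497e-05,
       -4.86657908e-04,  1.29240811e-04]), 'joint_efforts': array([ 1.89908758e-03, -4.31239414e+01, -2.44221997e+01,  7.19859218e-02,
        5.57304849e-02, -1.20490745e-04]), 'tool_pos': array([ 0.12213538, -0.51018979,  0.22605528]), 'tool_rot': array([-3.14010437e+00, -2.29357800e-04,  2.34809503e-01]), 'contact_force': array([-0.51081476,  0.39930845,  0.17743372]), 'torque': array([-0.01709914,  0.04761962,  0.03482989]), 'grip_force': 0.0, 'opening': 0.09222918231720169}
top {'K': array([[448.12520555,   0.        , 251.6973641 ],
       [  0.        , 448.12520555, 194.07279953],
       [  0.        ,   0.        ,   1.        ]]), 'T': array([[-0.0207803 ,  0.98273722, -0.18383616,  0.30192603],
       [-0.99908197, -0.02730146, -0.03301276,  0.24779514],
       [-0.03746187,  0.18298138,  0.98240237,  0.90893039],
       [ 0.        ,  0.        ,  0.   
[... 252 characters left out ...]
7],
       [-0.70809155,  0.38780398, -0.59009697, -0.33766856],
       [ 0.01873265,  0.84571123,  0.53331192,  0.59532397],
       [ 0.        ,  0.        ,  0.        ,  1.        ]])}
{'K': array([[325.64055098,   0.        , 259.02217541],
       [  0.        , 325.64055098, 196.21371852],
       [  0.        ,   0.        ,   1.        ]]), 'mount': array([[-1.00816199e-04,  9.52419581e-01,  3.04789978e-01,
         8.31621813e-02],
       [ 9.99999977e-01,  1.52955689e-04, -1.47189212e-04,
         6.86205516e-05],
       [-1.86805249e-04,  3.04789957e-01, -9.52419575e-01,
        -1.57836778e-01],
       [ 0.00000000e+00,  0.00000000e+00,  0.00000000e+00,
         1.00000000e+00]])}
```

View pics/top0.png

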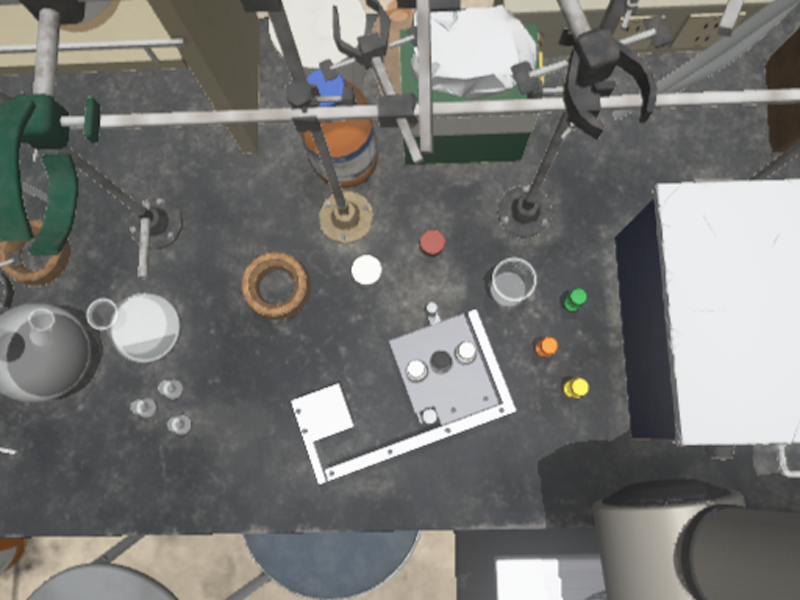

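View pics/scene0.png

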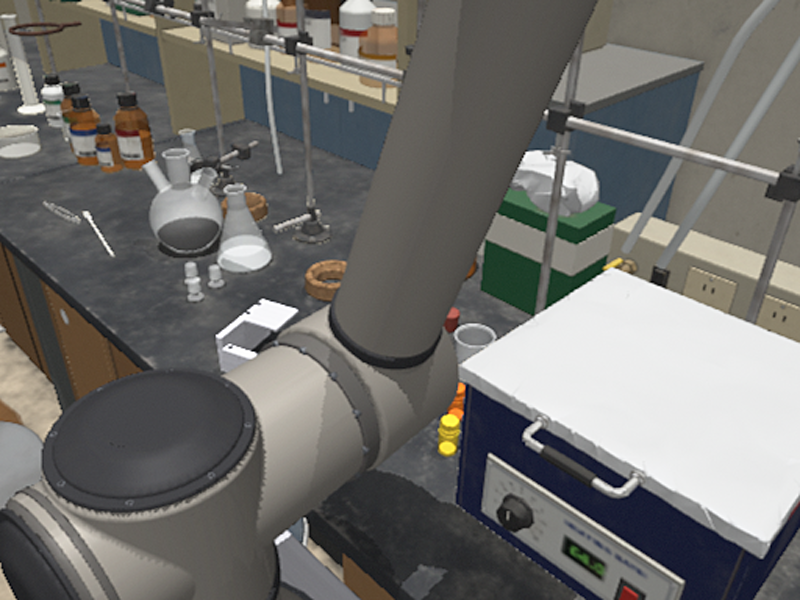

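```bash
cat > h.py <<'E'
import numpy as np, cv2
from cell import vision, monitor
from scipy.spatial.transform import Rotation as R
def cam(n, s=None):
    c=vision.get_calibration(n)
    if 'T' in c: return c['K'],c['T']
    T=np.eye(4); T[:3,:3]=R.from_euler('xyz',s['tool_rot']).as_matrix(); T[:3,3]=s['tool_pos']
    return c['K'],T@c['mount']
def ray(K,T,uv,z):
    d=np.linalg.inv(K)@[uv[0],uv[1],1]; d=T[:3,:3]@(d*[1,-1,-1]); o=T[:3,3]
    return o+d*(z-o[2])/d[2]
def proj(K,T,p):
    q=T[:3,:3].T@(np.array(p)-T[:3,3]); q=q*[1,-1,-1]; q=K@q; return q[:2]/q[2]
E
python3 - <<'E'
import cv2
im=cv2.imread('top0_raw.png')
c=im[140:310,150:350]; cv2.imwrite('pics/crop1.png',cv2.resize(c,None,fx=3.5,fy=3.5,interpolation=cv2.INTER_CUBIC))
E
```

```text
(no output)
```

View pics/crop1.png

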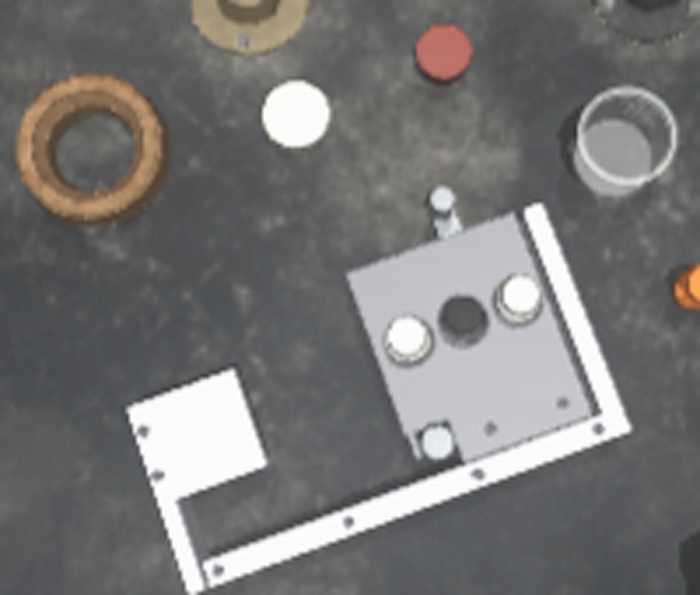

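The enlarged crop shows, in raw pixels: post top at about (275,266), pin top at (276,197), right wall's far end at (300,199) and roof corners at (187,257) to (226,273). The pull pin is the only upright steel pin on the grey block. The only similar thing is the post, at (275,266), inside the notch. The green, orange and yellow vials stand apart to the right.

```bash
cat >> h.py <<'E'
def fit(K,T,pts):
    from scipy.optimize import least_squares
    def W(x,p): c,s=np.cos(x[2]),np.sin(x[2]); return [x[0]+c*p[0]-s*p[1],x[1]+s*p[0]+c*p[1],p[2]]
    f=lambda x: np.concatenate([proj(K,T,W(x,np.array(p)/1000))-uv for p,uv in pts])
    r=least_squares(f,[.5,.2,.2],loss='soft_l1'); return r.x, f(r.x)
def off(x,p): c,s=np.cos(x[2]),np.sin(x[2]); return np.array([x[0]+(c*p[0]-s*p[1])/1e3,x[1]+(s*p[0]+c*p[1])/1e3])
E
python3 - <<'E'
from h import *
K,T=cam('top')
u=lambda a,b:np.array([a/3.5+150,b/3.5+140])
P=[((0,0,58),u(439,442)),((105,-90,40),u(523,207)),((105,-102,40),u(547,205)),((-30,-102,40),u(631,431)),((75,152,58),u(128,408)),((75,90,58),u(235,369)),((20,90,58),u(267,464)),((-30,152,58),u(192,593))]
x,r=fit(K,T,P); print(x,np.degrees(x[2]),r.round(1))
print('pin',ray(K,T,u(442,199),.046),off(x,(125,-50)))
for n,p,z in [('bung',(444,52),.028),('cap',(296,114),.016),('beaker',(628,135),.066),('cork',(92,147),.029),('stand',(250,10),.01),('stand2',(650,5),.01)]: 
    q=ray(K,T,u(*p),z); print(n,q.round(3))
for a in range(0,91,15):
    y=x.copy(); y[2]+=np.radians(a); print(a,off(y,(125,-50)).round(4),off(y,(90,-85)).round(4))
E
```

```text
[0.32227167 0.23469304 0.32512037] 18.628024943923844 [ 0.1  0.1  0.3  0.6 -0.8 -0.9  0.8  0.  -0.2 -0.3  0.1 -0.4  0.4  0.1
 -0.8  0.6]
pin [0.45653804 0.22885136 0.046     ] [0.45669434 0.22724028]
bung [0.546 0.225 0.028]
cap [0.515 0.312 0.016]
beaker [0.486 0.127 0.066]
cork [0.496 0.429 0.029]
stand [0.581 0.339 0.01 ]
stand2 [0.576 0.102 0.01 ]
0 [0.4567 0.2272] [0.4347 0.1829]
15 [0.454  0.2623] [0.4443 0.2138]
30 [0.4424 0.2955] [0.4455 0.2461]
45 [0.4226 0.3245] [0.4384 0.2776]
60 [0.3959 0.3474] [0.4233 0.3062]
75 [0.3643 0.3626] [0.4014 0.3299]
90 [0.3297 0.3691] [0.3741 0.3471]
```

```bash
python3 - <<'E'
from h import *
from scipy.optimize import least_squares
K,T=cam('top'); s=1.5625
def vert(b,t):
    B=ray(K,T,np.array(b)/s,0.)
    zs=np.linspace(0,.7,1401); e=[np.linalg.norm(proj(K,T,[B[0],B[1],z])-np.array(t)/s) for z in zs]; i=np.argmin(e); return B.round(3),zs[i],round(e[i],1)
print('box near',vert((632,438),(680,443)),'far',vert((617,240),(657,185)))
print('rod L',vert((345,215),(300,95)),'rod R',vert((525,210),(570,120)))
E
```

```text
box near (array([ 0.291, -0.019,  0.   ]), np.float64(0.166), np.float64(2.6)) far (array([ 0.549, -0.021,  0.   ]), np.float64(0.185), np.float64(7.2))
rod L (array([0.596, 0.341, 0.   ]), np.float64(0.34500000000000003), np.float64(2.3)) rod R (array([0.595, 0.098, 0.   ]), np.float64(0.2775), np.float64(1.6))
```

Request:
move_arm:
  rows:
    - [0,0,50,0,0]
    - [20,35,30,0,0.1]
    - [26,33,0,0,0.1]
    - [26,33,0,0,0.1]
    - [26,33,0,0,0.1]
    - [26,33,0,0,0.1]
    - [26,33,0,0,0.1]
    - [26,33,0,0,0.1]
    - [20,40,0,0,0.1]
    - [20,40,0,0,0.1]
    - [20,40,0,0,0.1]
    - [20,40,0,0,0.1]
  newtons: 15

```text
time: 1.3
tool_pos: [0.3784, -0.116, 0.3065]
tool_rot: [-3.142, 0.0, 0.235]
contact_force: [0.1, -0.1, 0.2]
opening: 0.041
grip_force: 0.0
```

Request:
move_arm:
  rows:
    - [5,43,0,0.02,0.1]
    - [5,43,0,0.02,0.1]
    - [8,43,0,0.02,0.1]
    - [10,43,-20,0.03,0.1]
    - [10,43,-30,0,0.1]
    - [13,43,-30,0,0.1]
    - [13,43,-30,0,0.1]
    - [14,43,-30,0,0.1]
    - [0,0,-20,0,0.1]
    - [0,0,0,0,0.1]
    - [0,0,0,0,0.1]

```text
time: 2.4
tool_pos: [0.4522, 0.2134, 0.1554]
tool_rot: [3.141, 0.001, 0.325]
contact_force: [-0.9, -0.2, 0.1]
opening: 0.0414
grip_force: 0.0
```

```bash
python3 - <<'E'
from h import *
s=monitor.observe(); im=vision.read_camera('wrist'); print(s['tool_pos'],s['tool_rot'],s['qpos'])
cv2.imwrite('pics/w1.png',cv2.resize(im[:,:,::-1],(800,600),interpolation=cv2.INTER_CUBIC))
K,T=cam('wrist',s); x=[.32227,.23469,.32512]
print('pred pin top',proj(K,T,[*off(x,(125,-50)),.046])*1.5625, 'post',proj(K,T,[*x[:2],.058])*1.5625)
np.savez('w1.npz',K=K,T=T)
E
```

```text
[0.45217241 0.21344039 0.15538844] [3.14139985e+00 1.13583521e-03 3.24796989e-01] [ 2.87780239e-01  3.69358978e-01  1.69724397e+00 -2.66680376e-04
  1.07611764e+00  1.53390621e+00]
pred pin top [383.08727151 287.05078068] post [301.39210581 494.17580528]
```

View pics/w1.png

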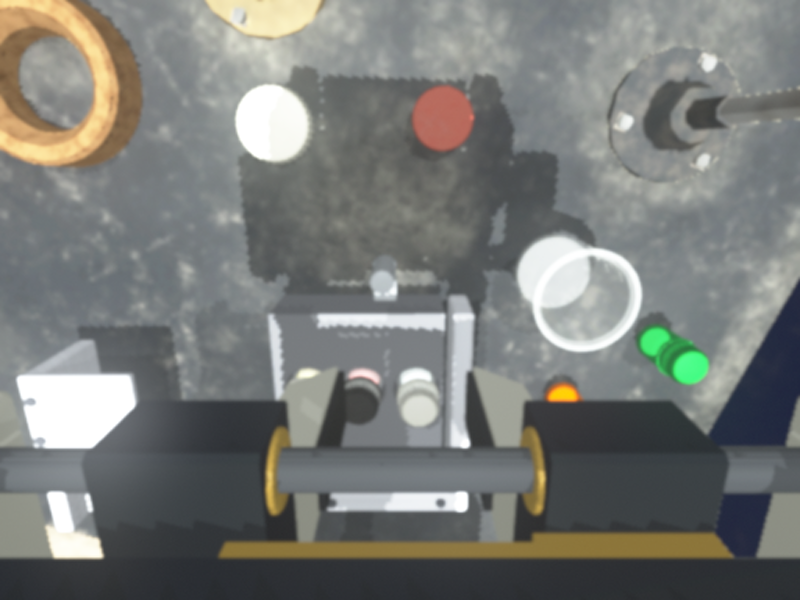

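The wrist picture shows the pin top at (383,283), where (383,287) was predicted. The estimate is good to about 2 mm.

Request:
move_arm:
  rows:
    - [5,14,0,0,0.1]
    - [0,0,-40,0,0.1]
    - [0,0,-40,0,0.1]
    - [0,0,-30,0,0.1]
    - [0,0,-18,0,0.1]
    - [0,0,-9,0,0.1]
    - [0,0,0,0,0.1]

```text
time: 3.15
tool_pos: [0.4578, 0.2279, 0.0183]
tool_rot: [-3.142, 0.0, 0.324]
contact_force: [-0.1, 0.3, 0.2]
opening: 0.0416
grip_force: 0.0
```

Request:
move_arm:
  rows:
    - [0,0,0,0,0.7]
    - [0,0,0,0,0.9]
    - [0,0,0,0,0.9]
    - [0,0,0,0,0.9]
    - [0,0,0,0,0.9]
  newtons: 15

```text
time: 3.65
tool_pos: [0.4578, 0.2279, 0.019]
tool_rot: [3.142, -0.001, 0.325]
contact_force: [-0.6, 0.7, 4.9]
opening: 0.0135
grip_force: 15.0
```

```bash
python3 - <<'E'
from h import *
x=np.array([.3223,.2347,.3251]); p0=off(x,(125,-50)); prev=p0
# 2.5 deg per row arc shifts, in mm
for i in range(1,25):
    y=x.copy(); y[2]+=np.radians(min(2.2*i,50)); p=off(y,(125,-50)); print(i,((p-prev)*1e3).round(1),p.round(4)); prev=p
E
```

```text
1 [0.2 5.2] [0.4569 0.2324]
2 [-0.   5.2] [0.4569 0.2376]
3 [-0.2  5.2] [0.4567 0.2427]
4 [-0.4  5.2] [0.4563 0.2479]
5 [-0.6  5.1] [0.4557 0.253 ]
6 [-0.8  5.1] [0.4549 0.2581]
7 [-1.   5.1] [0.4539 0.2632]
8 [-1.2  5. ] [0.4527 0.2682]
9 [-1.4  5. ] [0.4513 0.2732]
10 [-1.6  4.9] [0.4497 0.2781]
11 [-1.8  4.9] [0.448 0.283]
12 [-1.9  4.8] [0.446  0.2878]
13 [-2.1  4.7] [0.4439 0.2925]
14 [-2.3  4.6] [0.4416 0.2971]
15 [-2.5  4.5] [0.4391 0.3017]
16 [-2.7  4.4] [0.4364 0.3061]
17 [-2.8  4.3] [0.4336 0.3104]
18 [-3.   4.2] [0.4306 0.3146]
19 [-3.1  4.1] [0.4275 0.3187]
20 [-3.3  4. ] [0.4242 0.3227]
21 [-3.5  3.8] [0.4207 0.3266]
22 [-3.6  3.7] [0.4171 0.3303]
23 [-2.7  2.6] [0.4144 0.3329]
24 [0. 0.] [0.4144 0.3329]
```

Request:
move_arm:
  rows:
    - [0,2.6,0,0.019,0.9]
    - [0,5.2,0,0.038,0.9]
    - [-0.1,5.2,0,0.038,0.9]
    - [-0.3,5.2,0,0.038,0.9]
    - [-0.5,5.2,0,0.038,0.9]
    - [-0.7,5.1,0,0.038,0.9]
    - [-0.9,5.1,0,0.038,0.9]
    - [-1.1,5,0,0.038,0.9]
    - [-1.3,5,0,0.038,0.9]
    - [-1.5,5,0,0.038,0.9]
    - [-1.7,4.9,0,0.038,0.9]
    - [-1,2.5,0,0.019,0.9]

```text
time: 4.85
tool_pos: [0.4492, 0.2835, 0.019]
tool_rot: [3.14, -0.001, 0.745]
contact_force: [2.0, -4.7, 5.1]
opening: 0.0135
grip_force: 15.0
```

```bash
python3 - <<'E'
from h import *
s=monitor.observe(); print(s['tool_pos'],s['contact_force'])
p=s['tool_pos'][:2]-[.3223,.2347]; print(np.hypot(*p)*1e3, np.degrees(np.arctan2(p[1],p[0]))+21.8-18.63)
im=vision.read_camera('top')[:,:,::-1]
cv2.imwrite('pics/t2.png',cv2.resize(im[140:310,150:350],None,fx=3.5,fy=3.5,interpolation=cv2.INTER_CUBIC))
E
```

```text
[0.4491614  0.28353456 0.01900246] [ 1.96313722 -4.70040789  5.06340989]
135.9361190943033 24.223921364701592
```

View pics/t2.png

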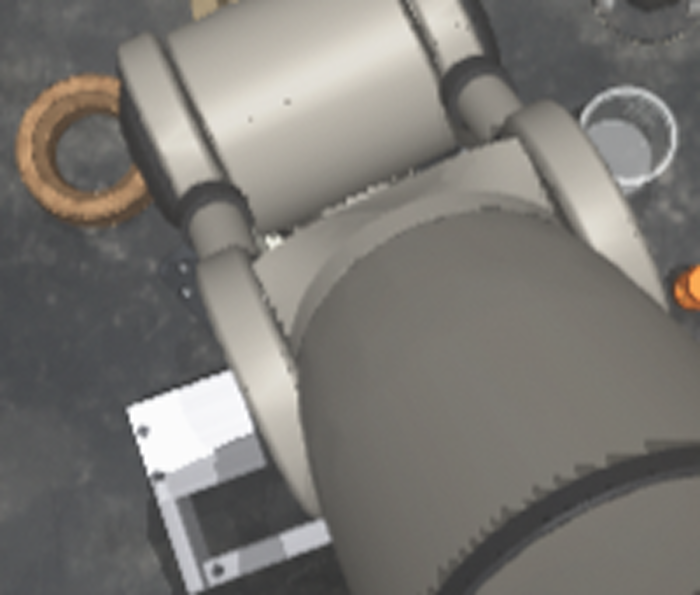

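The arm hides the carrier in the top view. The forces are small and the radius has held at about 136 mm, so the arc is sound and I continue to about 50°.

Request:
move_arm:
  rows:
    - [-1,2.6,0,0.019,0.9]
    - [-2,4.8,0,0.038,0.9]
    - [-2.2,4.7,0,0.038,0.9]
    - [-2.4,4.6,0,0.038,0.9]
    - [-2.6,4.5,0,0.038,0.9]
    - [-2.8,4.4,0,0.038,0.9]
    - [-2.9,4.3,0,0.038,0.9]
    - [-3.1,4.2,0,0.038,0.9]
    - [-3.2,4.1,0,0.038,0.9]
    - [-3.4,3.9,0,0.038,0.9]
    - [-3.5,3.8,0,0.038,0.9]
    - [-3,3,0,0.03,0.9]

```text
time: 6.1
tool_pos: [0.4173, 0.3328, 0.019]
tool_rot: [3.139, -0.001, 1.174]
contact_force: [4.2, -3.4, 5.0]
opening: 0.0132
grip_force: 15.0
```

```bash
python3 - <<'E'
from h import *
s=monitor.observe(); print(s['tool_pos'],s['contact_force'])
p=s['tool_pos'][:2]-[.3223,.2347]; print(np.hypot(*p)*1e3, np.degrees(np.arctan2(p[1],p[0]))+21.8-18.63)
E
```

```text
[0.41725592 0.33281267 0.0190162 ] [ 4.17556277 -3.44579296  5.02708607]
136.53835211031796 49.10672524633681
```

Request:
move_arm:
  rows:
    - [-0.8,-0.8,0,0,0.9]
    - [0,0,0,0,0.9]
    - [0,0,0,0,0.4]
    - [0,0,0,0,0.4]
    - [0,0,0,0,0.4]
    - [0,0,20,0,0.4]
    - [0,0,40,0,0.4]
    - [0,0,50,0,0.4]
    - [0,0,30,0,0.4]
    - [0,0,0,0,0.4]

```text
time: 7.1
tool_pos: [0.4172, 0.3329, 0.1626]
tool_rot: [3.137, -0.006, 1.172]
contact_force: [0.4, -0.1, -0.7]
opening: 0.0277
grip_force: 0.0
```

```bash
python3 - <<'E'
from h import *
s=monitor.observe(); im=vision.read_camera('wrist'); print(s['tool_pos'],s['tool_rot'],s['contact_force'])
cv2.imwrite('pics/w2.png',cv2.resize(im[:,:,::-1],(800,600),interpolation=cv2.INTER_CUBIC))
K,T=cam('wrist',s); np.savez('w2.npz',K=K,T=T)
for a in (48,50,52):
    x=[.3223,.2347,.3251+np.radians(a)]
    print(a,'pin',proj(K,T,[*off(x,(125,-50)),.046])*1.5625,'corners',[ (proj(K,T,[*off(x,c),.04])*1.5625).round(0) for c in ((105,-85),(105,15))])
E
```

```text
[0.41716256 0.33291546 0.16255583] [ 3.13693652 -0.00629822  1.17166383] [ 0.40421588 -0.06474479 -0.70433228]
48 pin [406.62398097 304.40854513] corners [array([466., 334.]), array([296., 333.])]
50 pin [398.86988084 301.52857546] corners [array([460., 330.]), array([289., 334.])]
52 pin [390.98836993 298.89995643] corners [array([453., 325.]), array([283., 335.])]
```

View pics/w2.png

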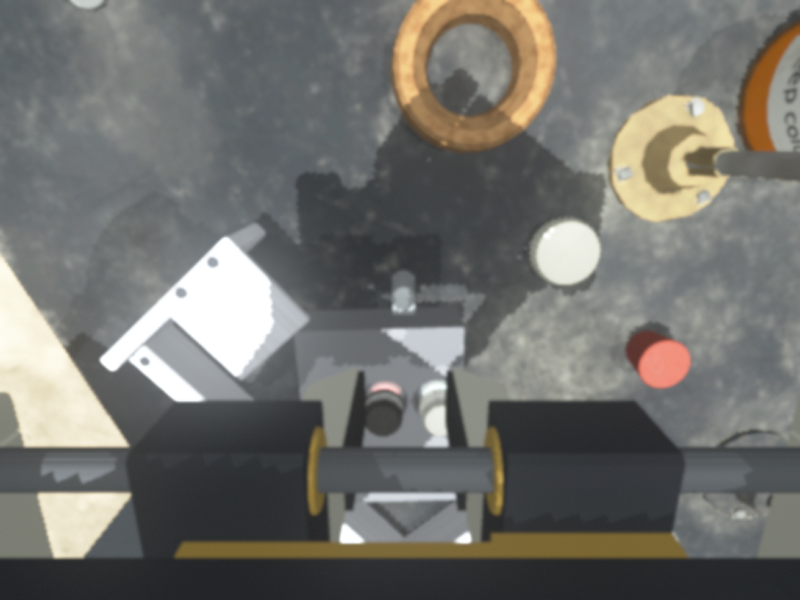

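The wrist view shows the pin top at (403,305) and the far corners at (465,328) and (295,330). That puts the carrier at about 48.5°, still on the post, with the bystanders untouched. Next I close the fingers and come down outside the push side.

Request:
move_arm:
  rows:
    - [20,-29,0,0,1]
    - [21,-29,0,0,1]
    - [0,0,0,0,1]
    - [0,0,-40,0,1]
    - [0,0,-40,0,1]
    - [0,0,-40,0,1]
    - [0,0,-20,0,1]
    - [0,0,-8,0,1]
    - [0,0,0,0,1]

```text
time: 8.05
tool_pos: [0.4549, 0.2736, 0.0087]
tool_rot: [-3.139, 0.003, 1.172]
contact_force: [0.5, -0.6, 0.3]
opening: 0.0006
grip_force: 0.0
```

```bash
python3 - <<'E'
from h import *
s=monitor.observe(); print(s['tool_pos'],s['tool_rot'],s['contact_force'],s['opening'])
K,T=cam('top')
x=np.array([.3223,.2347,.3251]); c=np.cos(x[2]+np.radians(48.5)); d=np.sin(x[2]+np.radians(48.5)); q=s['tool_pos'][:2]-x[:2]
print('own',(c*q[0]+d*q[1])*1e3,(-d*q[0]+c*q[1])*1e3)
# approach then arc at own (90,-104)
def pos(a,y): z=x.copy(); z[2]+=np.radians(a); return off(z,(90,y))
prev=pos(48.5,-110); print(((pos(48.5,-104)-prev)*1e3).round(1)); prev=pos(48.5,-104)
for a in np.arange(50.5,93,2): p=pos(a,-104); print(a,((p-prev)*1e3).round(1),p.round(4)); prev=p
E
```

```text
[0.45494732 0.27359236 0.00867845] [-3.13880325e+00  2.75233951e-03  1.17185308e+00] [ 0.53519304 -0.61094121  0.30058263] 0.000571560502506124
own 87.39313105753766 -107.09979856887448
[-5.5  2.3]
50.5 [-1.6  4.5] [0.4515 0.2817]
52.5 [-1.7  4.5] [0.4498 0.2862]
54.5 [-1.9  4.4] [0.4479 0.2906]
56.5 [-2.   4.4] [0.4459 0.295 ]
58.5 [-2.2  4.3] [0.4437 0.2993]
60.5 [-2.3  4.2] [0.4414 0.3035]
62.5 [-2.5  4.1] [0.4389 0.3076]
64.5 [-2.6  4. ] [0.4363 0.3116]
66.5 [-2.8  3.9] [0.4336 0.3155]
68.5 [-2.9  3.8] [0.4307 0.3194]
70.5 [-3.   3.7] [0.4277 0.3231]
72.5 [-3.1  3.6] [0.4245 0.3267]
74.5 [-3.3  3.5] [0.4212 0.3302]
76.5 [-3.4  3.4] [0.4178 0.3336]
78.5 [-3.5  3.3] [0.4143 0.3369]
80.5 [-3.6  3.1] [0.4107 0.3401]
82.5 [-3.7  3. ] [0.407  0.3431]
84.5 [-3.8  2.9] [0.4031 0.346 ]
86.5 [-3.9  2.8] [0.3992 0.3487]
88.5 [-4.   2.6] [0.3952 0.3513]
90.5 [-4.1  2.5] [0.3911 0.3538]
92.5 [-4.2  2.3] [0.3869 0.3561]
```

Request:
move_arm:
  rows:
    - [0,0,5,0,1]
    - [-2.8,1.2,0,0,1]
    - [-0.8,2.3,0,0.018,1]
    - [-1.6,4.5,0,0.035,1]
    - [-1.7,4.5,0,0.035,1]
    - [-1.9,4.4,0,0.035,1]
    - [-2,4.4,0,0.035,1]
    - [-2.2,4.3,0,0.035,1]
    - [-1,2.1,0,0.018,1]
    - [0,0,0,0,1]

```text
time: 9.05
tool_pos: [0.4426, 0.3022, 0.0155]
tool_rot: [3.141, -0.001, 1.384]
contact_force: [3.2, 1.5, 2.5]
opening: 0.0003
grip_force: 1.5
```

```bash
python3 - <<'E'
from h import *
s=monitor.observe(); im=vision.read_camera('wrist'); print(s['tool_pos'],s['tool_rot'],s['contact_force'])
cv2.imwrite('pics/w3.png',cv2.resize(im[:,:,::-1],(800,600),interpolation=cv2.INTER_CUBIC))
K,T=cam('wrist',s); np.savez('w3.npz',K=K,T=T)
for a in (50,55,58,60,63):
    x=[.3223,.2347,.3251+np.radians(a)]; z=np.array(x)
    print(a,'pin',proj(K,T,[*off(x,(125,-50)),.046])*1.5625,'corners',[ (proj(K,T,[*off(x,c),.04])*1.5625).round(0) for c in ((105,-85),(105,15))])
E
```

```text
[0.44258535 0.30216807 0.01547651] [ 3.14081558e+00 -8.71920947e-04  1.38375993e+00] [3.18616359 1.48648191 2.52041273]
50 pin [281.44564881 366.59784108] corners [array([395., 438.]), array([ 54., 382.])]
55 pin [242.08171004 346.65647518] corners [array([367., 413.]), array([ 22., 382.])]
58 pin [217.28161222 335.95770422] corners [array([349., 398.]), array([  3., 383.])]
60 pin [200.31973421 329.39884757] corners [array([337., 388.]), array([ -9., 385.])]
63 pin [174.3184913  320.47238907] corners [array([317., 375.]), array([-27., 387.])]
```

View pics/w3.png

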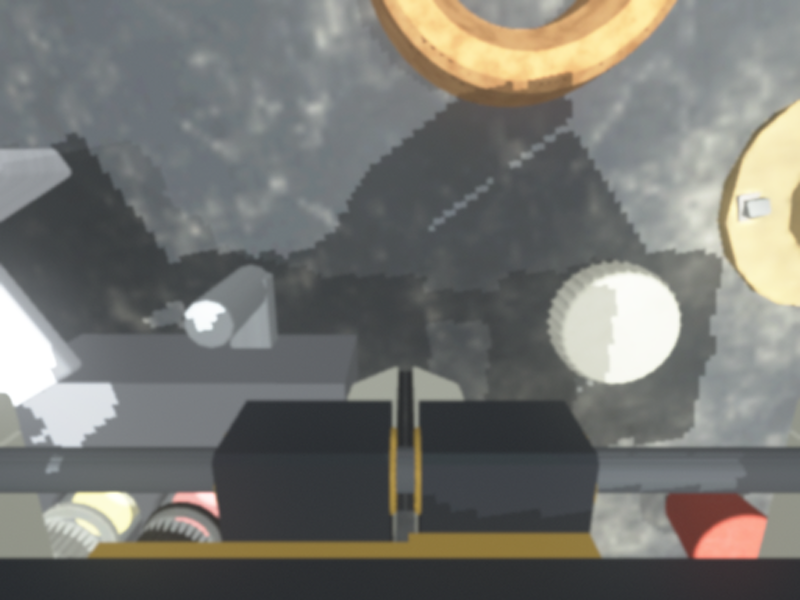

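The view shows the pin top at (209,323) and the block's near-right corner beside the shut fingers. That is about 59°, in contact at 3.5 N, still on the post. I keep following the arc.

Request:
move_arm:
  rows:
    - [-1.2,2,0,0.018,1]
    - [-2.4,4.1,0,0.035,1]
    - [-2.6,4,0,0.035,1]
    - [-2.7,3.9,0,0.035,1]
    - [-2.8,3.8,0,0.035,1]
    - [-3,3.7,0,0.035,1]
    - [-3.1,3.6,0,0.035,1]
    - [-3.2,3.5,0,0.035,1]
    - [-3.3,3.4,0,0.035,1]
    - [-3.5,3.3,0,0.035,1]
    - [-3.6,3.2,0,0.035,1]
    - [-1.8,1.6,0,0.018,1]

```text
time: 10.3
tool_pos: [0.4088, 0.3419, 0.0154]
tool_rot: [3.142, 0.0, 1.771]
contact_force: [3.4, 1.3, 2.8]
opening: 0.0006
grip_force: 2.2
```

```bash
cat > st.py <<'E'
from h import *
s=monitor.observe(); q=s['tool_pos'][:2]-[.3223,.2347]; y=.3251; c,d=np.cos(y),np.sin(y)
F=s['contact_force']; R_=np.array([[c,d],[-d,c]])
print(s['time'],s['tool_pos'],s['tool_rot'][2],'fix mm',R_@q*1e3,'force fix',R_@F[:2],F[2], 'angle for own y -103:',np.degrees(np.arctan2(*(R_@q)[::-1])+np.arctan2(103,np.sqrt(max(0,(q@q)*1e6-103**2)))))
E
python3 st.py
```

```text
10.3 [0.40879934 0.34192982 0.01535729] 1.7714002633777062 fix mm [116.21798508  73.98479935] force fix [3.60589823 0.17756231] 2.8007667111546564 angle for own y -103: 80.86620429327297
```

Request:
move_arm:
  rows:
    - [-1.8,1.5,0,0.017,1]
    - [-1.9,1.5,0,0.017,1]
    - [-1.9,1.5,0,0.017,1]
    - [-1.9,1.4,0,0.017,1]
    - [-1.9,1.4,0,0.017,1]
    - [-1.9,1.4,0,0.016,1]
    - [-2,1.3,0,0.016,1]
    - [-1,0.7,0,0.008,1]
    - [0,0,0,0,1]

```text
time: 11.2
tool_pos: [0.3942, 0.3522, 0.015]
tool_rot: [-3.14, 0.0, 1.894]
contact_force: [1.4, 1.1, 1.3]
opening: 0.0004
grip_force: 0.6
```

```bash
python3 st.py
```

```text
11.2 [0.39416939 0.3522128  0.01502359] 1.8942230936076259 fix mm [105.63879176  88.40199406] force fix [1.70785054 0.55835933] 1.3487321559384335 angle for own y -103: 88.3189519710597
```

Request:
move_arm:
  rows:
    - [-0.6,-0.2,0,0,1]
    - [-0.6,-0.2,0,0,1]
    - [-0.6,-0.2,0,0,1]
    - [-0.6,-0.2,0,0,1]
    - [0,0,0,0,1]

```text
time: 11.7
tool_pos: [0.3926, 0.3517, 0.0153]
tool_rot: [3.141, -0.0, 1.894]
contact_force: [2.5, 3.4, -1.2]
opening: 0.0003
grip_force: 1.7
```

```bash
python3 st.py
```

```text
11.7 [0.39261699 0.35171378 0.01533773] 1.8937343611938338 fix mm [104.00831916  88.42496202] force fix [3.42040647 2.40543526] -1.156933763735406 angle for own y -103: 89.35096023470882
```

Request:
move_arm:
  rows:
    - [-0.6,-0.2,0,0,1]
    - [-0.6,-0.2,0,0,1]
    - [-0.6,-0.2,0,0,1]
    - [0,0,0,0,1]

```text
time: 12.1
tool_pos: [0.3925, 0.3516, 0.0158]
tool_rot: [3.137, -0.001, 1.894]
contact_force: [7.3, 3.0, -2.1]
opening: 0.0006
grip_force: 3.9
```

```bash
python3 st.py
```

```text
12.1 [0.39252429 0.35160959 0.01581424] 1.893800722660981 fix mm [103.88719922  88.35583513] force fix [7.82402999 0.4837599 ] -2.0636266292973806 angle for own y -103: 89.42802847460311
```

Request:
move_arm:
  rows:
    - [-0.8,-0.3,0,0,1]
    - [-0.8,-0.3,0,0,1]
    - [-0.8,-0.3,0,0,1]
    - [0,0,0,0,1]
    - [0,0,0,0,1]

```text
time: 12.6
tool_pos: [0.3925, 0.3515, 0.0165]
tool_rot: [3.132, -0.001, 1.894]
contact_force: [13.0, 2.3, -2.7]
opening: 0.0008
grip_force: 6.7
```

```bash
python3 st.py
```

```text
12.6 [0.39252753 0.35150448 0.01649372] 1.8938656995310046 fix mm [103.85669279  88.25520232] force fix [13.05228371 -2.00729764] -2.70972609224999 angle for own y -103: 89.44696243187262
```

Solid stop. I back off along the fixture's +x, rise and swing clear to look.

Request:
move_arm:
  rows:
    - [1.9,0.6,0,0,1]
    - [3,1,0,0,1]
    - [7,2.4,0,0,1]
    - [7,2.4,0,0,1]
    - [0,0,30,0,1]
    - [0,0,50,0,1]
    - [0,0,50,0,1]
    - [0,-40,50,-0.1,1]
    - [0,-50,30,-0.1,1]
    - [0,-50,0,-0.1,1]
    - [0,-50,0,-0.1,1]
    - [0,-50,0,-0.1,1]

```text
time: 13.8
tool_pos: [0.4067, 0.1306, 0.2103]
tool_rot: [3.142, 0.0, 1.391]
contact_force: [0.6, -0.1, 0.3]
opening: 0.0005
grip_force: 0.0
```

Request:
move_arm:
  rows:
    - [-5,-45,0,-0.1,1]
    - [-5,-45,0,-0.1,1]
    - [-10,-45,0,0,1]
    - [-10,-45,0,0,1]
    - [-15,-40,0,0,1]
    - [-15,-40,0,0,1]
    - [0,0,0,0,1]

```text
time: 14.5
tool_pos: [0.3457, -0.1317, 0.2101]
tool_rot: [-3.141, 0.001, 1.187]
contact_force: [-0.6, -0.5, 0.4]
opening: 0.0005
grip_force: 0.0
```

```bash
python3 - <<'E'
from h import *
print(monitor.observe()['tool_pos'])
im=vision.read_camera('top')[:,:,::-1]; cv2.imwrite('t3_raw.png',im)
cv2.imwrite('pics/t3.png',cv2.resize(im[140:310,150:350],None,fx=3.5,fy=3.5,interpolation=cv2.INTER_CUBIC))
K,T=cam('top'); x=[.3223,.2347,.3251+np.pi/2]
for n,p in dict(c1=(105,-85,40),c2=(105,15,40),c3=(-15,-85,40),c4=(10,15,40),notch=(10,-10,40),pin=(125,-50,46),v0=(57.5,-5,66),v1=(57.5,-37,66),v2=(57.5,-69,66)).items(): print(n,((proj(K,T,[*off(x,p[:2]),p[2]/1e3])-[150,140])*3.5).round(0))
E
```

```text
[ 0.34572193 -0.13174292  0.21014626]
c1 [208. 362.]
c2 [267. 536.]
c3 [411. 288.]
c4 [431. 476.]
notch [415. 432.]
pin [192. 434.]
v0 [334. 470.]
v1 [314. 413.]
v2 [294. 356.]
```

View pics/t3.png

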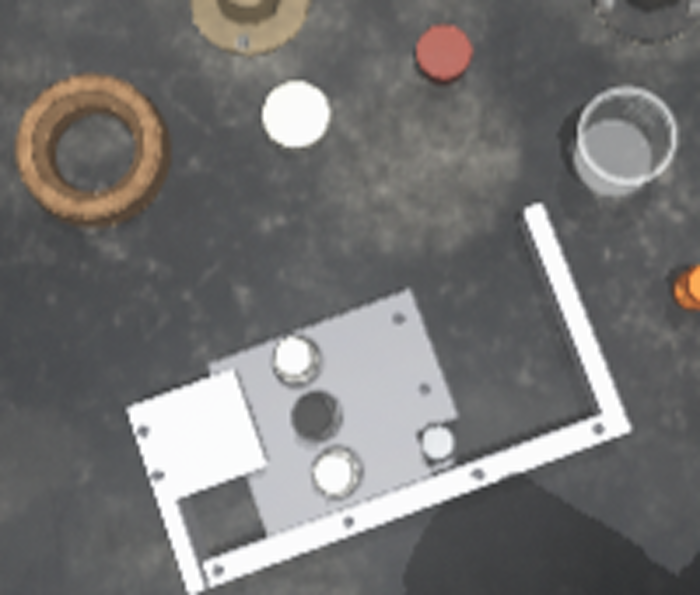

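The final top view shows the carrier flush along the bar, with its corners at (209,362), (266,537) and (411,289) within 1–2 px of the ideal pose. The notch is on the post, the pin is under the roof, all three vials are standing and the bystanders have not moved.

```bash
python3 -c "
from cell import workorder
print(workorder.hand_in())"
```

```text
the job is handed in; nothing more can be done
None
```

The carrier is in the left-hand bay, flush along the long bar with its notch on the post; the three vials are standing, the other things were not moved, and the job was handed in after about 14.5 s of robot time.

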